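# Load the spice caddy, lock its telescopic handle up and hold it clear

### The arm

A 6-joint arm with a two-finger parallel gripper is mounted at the origin on a cart in front of the work surface, level with it; the furniture and walls round the work are solid. World frame = base frame: x ahead of the robot, y to its left, z up, the work surface at z = 0. Lengths are in m, angles in rad, forces in N, time in s.
With the tool pointing down it reaches from about 0.25 to 0.775 m from the base axis. Payload 4 kg.
Tool frame: the origin (TCP) lies between the finger pads, 19 mm behind the fingertips; this is the grasp point; z points along the fingers, y is the line along which they close (so a half turn about z gives the same grasp; the last joint's range is limited). The gripper opens to 94 mm and grips with 3 to 60 N. Pads are 16 mm wide; open, the fingers measure 119 mm over their backs; the gripper's body (75 mm by 177 mm) begins 78 mm behind the grasp point.
Start: joints at [-1.284, 0.087, 1.371, -0, 1.684, -0.103], TCP at [0.209, -0.509, 0.224] pointing down, gripper open.
Joint ranges: [-3.1, 3.1], [-0.76, 2.03], [0.27, 2.55], [-1.08, 4.22], [0.17, 2.65], [-2.57, 2.57]. Speed limits (rad/s): [2.79, 2.79, 3.14, 3.14, 3.14, 3.14].

### API

Orientations are given as a unit quaternion [x, y, z, w].
In Python, from station import * gives the robot as it stands.
- The arm moves only by the shell command python3 -m inch 'ROWS' [FORCE]. ROWS is text: rows parted by semicolons, each of 5 numbers parted by spaces: the shift along the tool's x, y, z in cm, then the turn about the tool's z in degrees, then the opening, from 0 (shut) to 1 (fully open). A call has 1 to 5 rows; each row shifts and turns the commanded pose from where the row before left it, along the tool's axes as they then stand; what a row does not reach is not made up. A row lasts 1/12 s, in which the tool goes at most 41.7 mm and 7.16 degrees, less where a joint would pass 70% of its speed; a pose out of reach is approached as far as the arm can. A call with a gripper value outside its range is refused whole. The fingers move at their own pace and stop on an object; FORCE is the grip in N (left out, the last holds). Time passes only in rows, so rows that do not move let the fingers close. It gives the time, the measured TCP pose, the force, the opening and the grip force at its end, in the units of the state.
- state(): the state, without advancing time (a new reading comes with each control period).
- read_camera(name): name is "side" or "top" or "wrist"; returns (picture, depth): 384x512x3 uint8, red, green, blue; 384x512 float32, m along the optical axis (not along the pixel's ray), 0 where there is no reading.
- camera_info(name): a dict with "camera_matrix" (3x3 intrinsics, pixels), "R" (3x3) and "t" (3): a world point X has camera coordinates R X + t; the wrist camera has in their place "hand_eye" (4x4, takes a point from camera to tool coordinates, whose origin is the TCP and whose axes are the flange's). Camera axes: x right, y down, z forward; pixel columns grow to the right and rows downward; lengths in m; the calibration is good to about 2 mm. A picture is of the moment at which its call begins: read the wrist's pose just before it. camera_info takes no time and is no camera call.
- sign_off(): hands the job in; it is judged then, once.
Trained networks look in the newest picture that a camera, given by its name, has taken for a name from the list of things; names that differ only in an ending like _2 or _b are one class to them, and where a whole thing is asked for, a point or a joint stands for the part that bears it (a point fixed in the world has none). Each returns a list of dicts, best first, with "score" (0 to 1); they miss things now and then, are a little off and sometimes report something else, mostly with a low value. They report only what shows in the picture. A call takes as long as a camera call.
- outline_of(query, camera): "pixels" (384x512 bool, what is visible of it) and "position" ([column, row] in pixels, amid what is visible of it).
The state is a dict: "t": time; "qpos": joint angles; "dq": joint speeds; "joint_torque": joint torques, N m; "position": TCP position; "tcp_rot": TCP orientation; "force": force on the tool from outside, world axes, zero at the start; "moment": the same for the moment, N m; "opening": finger opening in m; "gripper_force": force on a finger pad.
Only numpy, scipy, OpenCV 4.12 (cv2) and the standard library are available. Lean on these libraries where they do the work, as an engineer would, in place of code of your own. Each camera call takes 0.05 s, during which the arm holds its last target. There are 200 camera calls.

### The job

Stand the two spice jars that are still out on the worktop upright in the two empty cells of the white caddy, one in each. Then, with the caddy still standing on the worktop, squeeze the orange button in its carrying handle, pull the handle up past the first stop to the second, and let the button spring back out so the handle locks. Finally lift the caddy by the middle of the handle's bar about 8 cm, level and with all four jars in it, and finish while still holding it there so that I can wipe underneath; leave the tin and the timer behind it where they are.

Things in the scene. Friction and masses are not known exactly. Their poses are not given: they have to be found in the camera images.
- caddy: White spice caddy, 188 (x) x 152 (y) mm, loose, about 0.5 kg. Origin: centre of its underside; z up; y along the handle's bar. Floor 7 mm up, walls 34 mm high. Four cells 58 x 70 mm inside, centred at x +-61, y +-37 mm; those at (+61, +37) and (-61, -37) hold jars, the others are empty. The handle's two tubes stand between at x 0, y +-64 mm.
- cell_left (a point): Centre of the floor of the empty cell at caddy x = -61, y = +37 mm; axes as the caddy's.
- cell_right (a point): Centre of the floor of the empty cell at caddy x = +61, y = -37 mm; axes as the caddy's.
- jar_amber: Loose amber glass spice jar, black lid, on the worktop: round, 48 mm diameter, 84 mm high, the lid the top 18 mm, about 0.08 kg. Origin: centre of its underside; z up. Either jar may go in either empty cell.
- jar_green: Loose green glass spice jar, white lid, on the worktop; same shape, size and weight as the amber one. Origin: centre of its underside; z up.
- jar_blue: Blue spice jar with metal lid, same size, loose, already standing in the caddy's cell at (+61, +37) mm. Origin: centre of its underside; z up.
- jar_red: Terracotta-coloured spice jar with metal lid, same size, loose, already standing in the caddy's cell at (-61, -37) mm. Origin: centre of its underside; z up.
- handle (a joint): Height of the telescopic handle, m: 0 down (locked, as it starts), 0.040 first stop, 0.080 second stop and end of travel. At a stop it is locked (2 mm of play) until the button is in by over 3 mm; then it slides with 1 to 3 N. If the button is let out between stops, the latch pin rides along the tube and clicks in at the next stop it comes to, up or down.
- button (a joint): How far the orange button is pressed in, m: 0 out (locked), 0.005 fully in. Spring: 3 N to start, 6 N fully in; released, it comes out by itself: fully at a stop (click), only to 0.003 between stops.
- grip_mid (a point): Centre of the handle's black bar, where to carry: bar 158 mm long (y), 20 mm thick (x), 18 mm high (z), its centre 116 mm above the caddy's underside with the handle down. Axes as the caddy's; rises with the handle. The lids of jars in the caddy are 91 mm above its underside, their near sides 37 mm from the bar's centre plane.
- button_face (a point): Middle of the outer face of the orange button (26 mm long in y, 12 mm high) in the bar's -x side, 38 mm along +y from grip_mid. It stands 6 mm proud of the bar's side, 16 mm from its centre plane, and is pressed along +x: squeezing the bar here between two fingers presses it.
- spice_box: Bystander: cream round lidded tin, 62 mm diameter, 25 mm high, at the back of the worktop. Origin: centre of its underside.
- timer: Bystander: dark grey round kitchen timer, 60 mm diameter, 25 mm high, at the back right. Origin: centre of its underside.

How it is judged:
On the way, in this order (a step that is already met when the one before it is completed fails the run):
1. both loose jars stand upright in the two empty cells, one in each, let go, with the handle still down and the caddy on the worktop ((((horizontal distance between jar_amber and cell_left below 0.02 m and z of jar_amber in the frame of cell_left below 0.008 m and angle between the z axis of jar_amber and the z axis of caddy, either way round below 0.15 rad) and (horizontal distance between jar_green and cell_right below 0.02 m and z of jar_green in the frame of cell_right below 0.008 m and angle between the z axis of jar_green and the z axis of caddy, either way round below 0.15 rad)) or ((horizontal distance between jar_amber and cell_right below 0.02 m and z of jar_amber in the frame of cell_right below 0.008 m and angle between the z axis of jar_amber and the z axis of caddy, either way round below 0.15 rad) and (horizontal distance between jar_green and cell_left below 0.02 m and z of jar_green in the frame of cell_left below 0.008 m and angle between the z axis of jar_green and the z axis of caddy, either way round below 0.15 rad))) and height (world z) of caddy below 0.012 m and value of joint handle below 0.01 m and contact force between the fingers and jar_amber below 0.3 N and contact force between the fingers and jar_green below 0.3 N), for 0.2 s.
2. the orange button is pressed in (value of joint button above 0.0035 m and height (world z) of caddy below 0.012 m), for 0.1 s.
3. the handle stands locked at its second stop, the button out again, while the caddy still stands on the worktop (value of joint handle above 0.076 m and value of joint button below 0.0015 m and height (world z) of caddy below 0.012 m), for 0.2 s.
At the end, for the whole second after the job is handed in: Held by the middle of its bar (TCP within 35 mm of it), the caddy is 50 to 130 mm above the worktop, tilted under 0.2 rad, at rest; handle locked at the second stop (over 0.076, button out within 1.5 mm); all four jars upright, each on the floor of its own cell (value of joint handle above 0.076 m and value of joint button below 0.0015 m and (((horizontal distance between jar_amber and cell_left below 0.02 m and z of jar_amber in the frame of cell_left below 0.008 m and angle between the z axis of jar_amber and the z axis of caddy, either way round below 0.15 rad) and (horizontal distance between jar_green and cell_right below 0.02 m and z of jar_green in the frame of cell_right below 0.008 m and angle between the z axis of jar_green and the z axis of caddy, either way round below 0.15 rad)) or ((horizontal distance between jar_amber and cell_right below 0.02 m and z of jar_amber in the frame of cell_right below 0.008 m and angle between the z axis of jar_amber and the z axis of caddy, either way round below 0.15 rad) and (horizontal distance between jar_green and cell_left below 0.02 m and z of jar_green in the frame of cell_left below 0.008 m and angle between the z axis of jar_green and the z axis of caddy, either way round below 0.15 rad))) and z of each of jar_blue, jar_red in the frame of caddy below 0.015 m and angle between the z axis of each of jar_blue, jar_red and the z axis of caddy, either way round below 0.15 rad and x of jar_blue in the frame of caddy between 0.041 and 0.081 m and y of jar_blue in the frame of caddy between 0.017 and 0.057 m and x of jar_red in the frame of caddy between -0.081 and -0.041 m and y of jar_red in the frame of caddy between -0.057 and -0.017 m and height (world z) of caddy between 0.05 and 0.13 m and angle between caddy's own z axis and vertical below 0.2 rad and linear speed of caddy below 0.03 m/s and contact force between the fingers and caddy above 4 N and distance between the grasp point and grip_mid below 0.035 m); the arm keeps its last pose, push and grip.
It fails at once if the caddy is tipped by more than 0.4 rad (angle between caddy's own z axis and vertical above 0.4 rad).
It fails at once if the spice tin or the timer is pushed more than 40 mm away (distance of any of spice_box, timer from where it was at the start of the episode above 0.04 m).
It also fails if it takes over 59 s, if anything falls off the work surface, if the arm or the gripper's body presses on something with over 40 N, if the wrist force passes 120 N, or if a joint passes its speed limit or range.

## Working session

There is one attempt and no reset: what is moved stays moved. The work goes in short steps, Python scripts to look and compute and a shell command to move; the robot and the scene stay as the last step left them, time stands still between calls to the robot, and variables do not carry over. Pictures are saved under pics/ and viewed, at most 10 in all, crops included, and the job is handed in when it is done.

```bash
mkdir -p pics; cat > h.py <<'E'
from station import *
import numpy as np, cv2
from scipy.spatial.transform import Rotation as Rn
def cam(name):
    s=state(); p,d=read_camera(name); i=camera_info(name); K=np.array(i["camera_matrix"])
    if name=="wrist":
        T=np.array(i["hand_eye"]); W=np.eye(4); W[:3,:3]=Rn.from_quat(s["tcp_rot"]).as_matrix(); W[:3,3]=s["position"]; M=W@T
    else:
        R=np.array(i["R"]);M=np.eye(4);M[:3,:3]=R.T;M[:3,3]=-R.T@np.array(i["t"])
    v,u=np.mgrid[:384,:512]
    P=np.stack([(u-K[0,2])/K[0,0]*d,(v-K[1,2])/K[1,1]*d,d],-1)@M[:3,:3].T+M[:3,3]
    return p,d,P
def pts(q,name,P,d):
    o=outline_of(q,name)
    if not o: return None
    m=o[0]["pixels"]&(d>0); return o[0]["score"],o[0]["position"],P[m]
E
python3 - <<'E'
from h import *
s=state();print(s["t"],s["position"],s["tcp_rot"],s["opening"]);print(Rn.from_quat(s["tcp_rot"]).as_matrix().round(3))
ims=[]
for c in ["top","side"]:
    p,d,P=cam(c);ims.append(p)
    for q in ["caddy","jar_amber","jar_green","jar_blue","jar_red","button_face","grip_mid","spice_box","timer"]:
        r=pts(q,c,P,d)
        if r is None or len(r[2])==0: print(c,q,None);continue
        X=r[2]; zt=np.percentile(X[:,2],97); T=X[X[:,2]>zt-.006]
        print(c,q,round(r[0],2),np.round(r[1]),"ztop",zt.round(3),"topc",((T.max(0)+T.min(0))/2).round(3),"lo",np.percentile(X,2,axis=0).round(3),"hi",np.percentile(X,98,axis=0).round(3))
    np.save(c+".npy",P)
cv2.imwrite("pics/a.png",cv2.resize(np.vstack(ims)[:,:,::-1],(400,600)) if 0 else cv2.resize(np.hstack(ims)[:,:,::-1],(800,300)))
E
```

```text
0.0 [ 0.20884263 -0.50825846  0.22311879] [ 9.81071470e-01  1.93642932e-01 -1.06704515e-04 -1.08343574e-03] 0.09376709550564104
[[ 0.925  0.38  -0.001]
 [ 0.38  -0.925  0.002]
 [ 0.    -0.002 -1.   ]]
top caddy 0.79 [281. 207.] ztop 0.127 topc [ 0.545 -0.099  0.126] lo [ 0.45  -0.182  0.003] hi [ 0.635 -0.017  0.127]
top jar_amber 0.94 [137. 263.] ztop 0.088 topc [0.372 0.294 0.086] lo [0.35  0.271 0.003] hi [0.395 0.317 0.089]
top jar_green 0.93 [338. 265.] ztop 0.089 topc [ 0.37  -0.262  0.087] lo [ 0.349 -0.282  0.029] hi [ 0.391 -0.239  0.089]
top jar_blue 0.72 [274. 177.] ztop 0.095 topc [ 0.614 -0.075  0.094] lo [ 0.591 -0.097  0.019] hi [ 0.634 -0.054  0.096]
top jar_red 0.56 [288. 222.] ztop 0.096 topc [ 0.48  -0.126  0.093] lo [ 0.457 -0.145  0.028] hi [ 0.5   -0.102  0.096]
top button_face None
top grip_mid 0.59 [282. 199.] ztop 0.129 topc [ 0.545 -0.098  0.127] lo [ 0.522 -0.169  0.116] hi [ 0.564 -0.027  0.129]
top spice_box 0.6 [269. 127.] ztop 0.03 topc [ 0.768 -0.07   0.028] lo [ 0.741 -0.099  0.004] hi [ 0.795 -0.044  0.03 ]
top timer 0.56 [350. 139.] ztop 0.03 topc [
[... 353 characters left out ...]
c [ 0.369 -0.263  0.085] lo [ 0.349 -0.287  0.004] hi [ 0.392 -0.245  0.087]
side jar_blue 0.85 [264. 222.] ztop 0.094 topc [ 0.613 -0.079  0.092] lo [ 0.592 -0.102  0.014] hi [ 0.637 -0.056  0.094]
side jar_red 0.55 [217. 230.] ztop 0.093 topc [ 0.479 -0.127  0.092] lo [ 0.457 -0.151  0.01 ] hi [ 0.502 -0.016  0.094]
side button_face None
side grip_mid 0.86 [234. 206.] ztop 0.128 topc [ 0.544 -0.101  0.126] lo [ 0.519 -0.176 -0.175] hi [0.566 0.334 0.128]
side spice_box 0.5 [308. 229.] ztop 0.06 topc [ 0.765 -0.136  0.06 ] lo [ 0.741 -0.141 -0.001] hi [ 0.798 -0.015  0.062]
side timer 0.92 [309. 292.] ztop 0.029 topc [ 0.741 -0.304  0.026] lo [ 0.715 -0.332  0.005] hi [ 0.768 -0.28   0.029]
```

View pics/a.png

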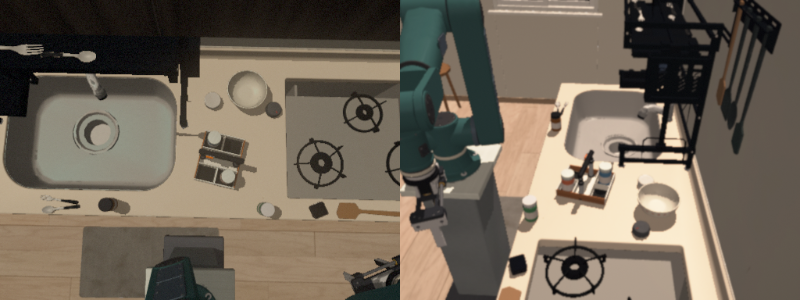

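The side-by-side view (half scale) shows the caddy at about (222,160) in the top picture. The amber jar is at left (107,205) and the green jar at right (266,210), both upright and clear of other things.

```bash
cat >> h.py <<'E'
def go(target,pos,R,lab=""):
    print(lab,"cm tool shift",(R.T@(np.array(target)-pos)*100).round(2))
E
python3 - <<'E'
from h import *
for c in ["top","side"]:
    P=np.load(c+".npy").reshape(-1,3)
    m=(abs(P[:,0]-.545)<.1)&(abs(P[:,1]+.1)<.1)
    B=P[m&(P[:,2]>.117)&(P[:,2]<.14)]
    print(c,"bar",len(B),cv2.minAreaRect(B[:,:2].astype(np.float32)*1000),B[:,:2].mean(0))
    # walls rim
    W=P[m&(P[:,2]>.025)&(P[:,2]<.045)]
    print(" rim",len(W),cv2.minAreaRect(W[:,:2].astype(np.float32)*1000))
    C=P[m&(P[:,2]>.004)&(P[:,2]<.045)];print(" all",cv2.minAreaRect(C[:,:2].astype(np.float32)*1000))
s=state();R=Rn.from_quat(s["tcp_rot"]).as_matrix();p=s["position"]
go([.3695,-.2625,.16],p,R,"green hi"); go([.3695,-.2625,.073],p,R,"green lo")
a=np.radians(-11);C=np.array([.545,-.1]);r=np.array([[np.cos(a),-np.sin(a)],[np.sin(a),np.cos(a)]])
L=C+r@[-.061,.037];Rt=C+r@[.061,-.037];print(L,Rt)
E
cat > /dev/null
```

```text
top bar 462 ((542.2346801757812, -99.13463592529297), (155.8160858154297, 26.117929458618164), 78.43072509765625) [ 0.54366881 -0.09775698]
 rim 560 ((544.7275390625, -99.75865173339844), (151.9410400390625, 188.25384521484375), 77.56925964355469)
 all ((544.953857421875, -99.30413818359375), (199.90420532226562, 197.4894256591797), 0.022495903074741364)
side bar 283 ((542.386474609375, -100.99710845947266), (160.4368133544922, 25.667652130126953), 78.71015167236328) [ 0.54416931 -0.10508196]
 rim 728 ((544.0436401367188, -100.7375717163086), (157.5537567138672, 188.6548614501953), 78.02513885498047)
 all ((544.63916015625, -103.04662322998047), (199.29971313476562, 193.6404571533203), 0.4545039236545563)
green hi cm tool shift [ 24.21 -16.68   6.43]
green lo cm tool shift [ 24.21 -16.68  15.13]
[ 0.49218067 -0.05204045] [ 0.59781933 -0.14795955]
```

```bash
python3 -m inch '2.42 -1.67 0.64 0 1;2.42 -1.67 0.64 0 1;2.42 -1.67 0.64 0 1;2.42 -1.67 0.64 0 1;2.42 -1.67 0.64 0 1' 20; python3 -m inch '2.42 -1.67 0.64 0 1;2.42 -1.67 0.64 0 1;2.42 -1.67 0.64 0 1;2.42 -1.67 0.64 0 1;2.42 -1.67 0.64 0 1'; python3 -m inch '0 0 0 0 1;0 0 0 0 1'
python3 - <<'E'
from h import *
s=state();R=Rn.from_quat(s["tcp_rot"]).as_matrix();p=s["position"]
q,d,P=cam("wrist")
cv2.imwrite("pics/b.png",q[:,:,::-1])
r=pts("jar_green","wrist",P,d)
if r: 
    X=r[2];zt=np.percentile(X[:,2],97);T=X[X[:,2]>zt-.006];print(r[:2],zt,(T.max(0)+T.min(0))/2)
go([.3695,-.2625,.073],p,R,"green lo")
E
```

```text
t: 1.42
position: [0.2897, -0.3844, 0.1921]
tcp_rot: [0.981, 0.193, 0.0, 0.0]
force: [1.0, -0.5, -0.1]
opening: 0.0942
gripper_force: 0.0
t: 1.83
position: [0.37, -0.2611, 0.1602]
tcp_rot: [0.981, 0.194, 0.0, 0.0]
force: [0.6, -0.2, -0.8]
opening: 0.0938
gripper_force: 0.0
t: 2.0
position: [0.3697, -0.2613, 0.16]
tcp_rot: [0.981, 0.195, -0.0, -0.0]
force: [0.3, -1.5, -0.0]
opening: 0.094
gripper_force: 0.0
(0.74, [252.7, 198.4]) 0.08572116284313892 [ 0.3683794  -0.26129934  0.08348747]
green lo cm tool shift [-0.06  0.11  8.7 ]
```

View pics/b.png

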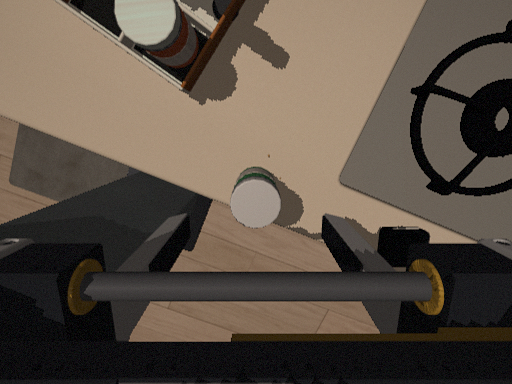

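The wrist view shows the green jar's white lid at (255,200), centred between the open fingers. Next I descend, grip and lift.

```bash
python3 -m inch '0 0.1 3 0 1;0 0 3 0 1;0 0 2 0 1;0 0 0.6 0 1;0 0 0 0 1' 20; python3 -m inch '0 0 0 0 0.4;0 0 0 0 0.4;0 0 0 0 0.4;0 0 0 0 0.4;0 0 0 0 0.4'; python3 -m inch '0 0 0 0 0.4;0 0 -3 0 0.4;0 0 -4 0 0.4;0 0 -4 0 0.4;0 0 -3 0 0.4'
python3 - <<'E'
from h import *
s=state();R=Rn.from_quat(s["tcp_rot"]).as_matrix();p=s["position"]
print(s["opening"],s["gripper_force"])
go([.5967,-.1486,.205],p,R,"cell hi");go([.5967,-.1486,.080],p,R,"cell lo")
E
```

```text
t: 2.52
position: [0.3683, -0.2634, 0.0727]
tcp_rot: [0.981, 0.193, -0.001, -0.001]
force: [-0.2, 1.0, -0.5]
opening: 0.0942
gripper_force: 0.0
t: 2.93
position: [0.3703, -0.2637, 0.0754]
tcp_rot: [0.981, 0.194, 0.001, 0.001]
force: [-0.1, 0.6, 0.1]
opening: 0.064
gripper_force: 0.0
t: 3.35
position: [0.3702, -0.2635, 0.2178]
tcp_rot: [0.981, 0.194, 0.001, 0.001]
force: [0.9, -0.0, 0.0]
opening: 0.0378
gripper_force: 0.0
0.03777630647662558 0.0
cell hi cm tool shift [25.31 -2.02  1.31]
cell lo cm tool shift [25.3  -2.06 13.81]
```

The fingers were slower than I allowed for and missed the jar. I reopen them and look again.

```bash
python3 -m inch '0 0 0 0 1;0 0 0 0 1;0 0 0 0 1;0 0 0 0 1;0 0 0 0 1' 20; python3 -m inch '0 0 0 0 1;0 0 0 0 1;0 0 0 0 1'|grep opening
python3 - <<'E'
from h import *
for c in ["wrist","side"]:
    q,d,P=cam(c)
    r=pts("jar_green",c,P,d)
    if r: 
        X=r[2];zt=np.percentile(X[:,2],97);T=X[X[:,2]>zt-.006];print(r[:2],zt,(T.max(0)+T.min(0))/2)
s=state();R=Rn.from_quat(s["tcp_rot"]).as_matrix();go([.3695,-.2625,.073],s["position"],R)
E
```

```text
t: 3.77
position: [0.369, -0.2625, 0.2121]
tcp_rot: [0.981, 0.194, -0.001, -0.002]
force: [0.7, -0.1, -0.3]
opening: 0.0678
gripper_force: 0.0
opening: 0.0874
(0.91, [252.8, 186.1]) 0.08582313890974022 [ 0.36853074 -0.26126466  0.08354625]
(0.95, [167.6, 266.3]) 0.08699147291276249 [ 0.36807014 -0.26299353  0.08512603]
 cm tool shift [ 0.   -0.08 14.12]
```

```bash
python3 -m inch '0 0 3.5 0 0.85;0 0 3.5 0 0.75;0 0 3.5 0 0.75;0 0 2.5 0 0.75;0 0 1 0 0.75' 20; for i in 1 ; do python3 -m inch '0 0 0 0 0.4;0 0 0 0 0.4;0 0 0 0 0.4;0 0 0 0 0.4;0 0 0 0 0.4'; done; python3 -m inch '0 0 0 0 0.4;0 0 0 0 0.4;0 0 0 0 0.4'
```

```text
t: 4.63
position: [0.3675, -0.2612, 0.07]
tcp_rot: [0.981, 0.194, -0.002, -0.003]
force: [-0.2, 0.3, -1.0]
opening: 0.0707
gripper_force: 0.0
t: 5.05
position: [0.371, -0.2644, 0.0766]
tcp_rot: [0.981, 0.194, 0.001, 0.002]
force: [-0.2, 0.3, 3.0]
opening: 0.0481
gripper_force: 19.8
t: 5.3
position: [0.371, -0.2644, 0.0765]
tcp_rot: [0.981, 0.194, 0.001, 0.002]
force: [-0.8, 0.2, 5.4]
opening: 0.048
gripper_force: 19.8
```

```bash
python3 -m inch '0 0 -2 0 0.4;0 0 -4 0 0.4;0 0 -4 0 0.4;1 0 -3 0 0.4;3 -0.2 0 0 0.4' ; python3 -m inch '3.5 -0.3 0 0 0.4;3.5 -0.3 0 0 0.4;3.5 -0.3 0 0 0.4;3.5 -0.3 0 0 0.4;3.5 -0.3 0 0 0.4';python3 -m inch '2.5 -0.3 0 0 0.4;1.3 -0.2 0 0 0.4;0 0 0 0 0.4;0 0 0 0 0.4'
python3 - <<'E'
from h import *
s=state();R=Rn.from_quat(s["tcp_rot"]).as_matrix();p=s["position"]
print(s["opening"],s["gripper_force"])
q,d,P=cam("top");cv2.imwrite("pics/c.png",cv2.resize(q[130:260,220:360,::-1],(560,520)))
m=(abs(P[...,0]-.545)<.1)&(abs(P[...,1]+.1)<.1)&(P[...,2]>.025)&(P[...,2]<.045)
print(cv2.minAreaRect(P[m][:,:2].astype(np.float32)*1000))
q,d,P=cam("wrist");cv2.imwrite("pics/d.png",q[:,:,::-1])
r=pts("caddy","wrist",P,d)
m=(abs(P[...,0]-.545)<.12)&(abs(P[...,1]+.1)<.12)&(P[...,2]>.025)&(P[...,2]<.045)
print(m.sum(),cv2.minAreaRect(P[m][:,:2].astype(np.float32)*1000))
r=pts("jar_green","wrist",P,d)
if r: print(r[:2],np.percentile(r[2],[2,98],axis=0))
go([.5967,-.1486,.083],p,R,"cell lo")
E
```

```text
t: 5.72
position: [0.4074, -0.2497, 0.2129]
tcp_rot: [0.981, 0.192, 0.004, 0.006]
force: [1.9, -1.3, -0.1]
opening: 0.0481
gripper_force: 19.9
t: 6.13
position: [0.5634, -0.1648, 0.204]
tcp_rot: [0.981, 0.194, -0.0, -0.0]
force: [0.6, -1.0, 0.4]
opening: 0.0482
gripper_force: 19.9
t: 6.47
position: [0.5949, -0.1469, 0.2038]
tcp_rot: [0.981, 0.194, -0.001, -0.0]
force: [0.0, -0.5, -0.8]
opening: 0.0481
gripper_force: 19.9
0.04808121978998389 19.855253889109008
((539.2891845703125, -98.39080810546875), (151.89349365234375, 177.2720947265625), 77.3763656616211)
1747 ((544.9342651367188, -98.31578063964844), (152.21824645996094, 188.1604766845703), 77.50279998779297)
(0.55, [254.3, 231.3]) [[ 0.5749883  -0.16822112  0.14242071]
 [ 0.61658346 -0.12409726  0.21419692]]
cell lo cm tool shift [ 0.13  0.23 12.07]
```

View pics/d.png

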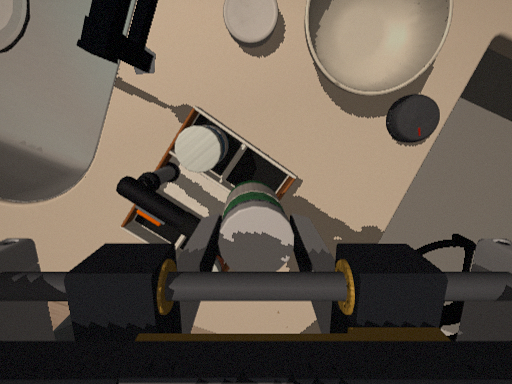

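The wrist view shows the green jar at (255,220) in the grip, over the empty right cell. The blue jar's lid is at (200,148) and the orange button at (148,217). Now lowering into the cell.

```bash
python3 -m inch '0.1 0.2 3 0 0.4;0 0 3 0 0.4;0 0 2 0 0.4;0 0 1 0 0.4;0 0 0 0 0.4' ; python3 -m inch '0 0 1 0 0.4;0 0 1 0 0.4;0 0 0.5 0 0.4;0 0 0.3 0 0.4;0 0 0 0 0.4'
```

```text
t: 7.08
position: [0.5947, -0.1483, 0.1113]
tcp_rot: [0.981, 0.193, -0.003, -0.001]
force: [-1.2, -0.4, -1.3]
opening: 0.048
gripper_force: 19.9
t: 7.5
position: [0.5969, -0.1481, 0.0857]
tcp_rot: [0.981, 0.194, -0.0, -0.0]
force: [-1.0, -0.1, -1.2]
opening: 0.0482
gripper_force: 19.9
```

```bash
python3 -m inch '0 0 0.2 0 0.4;0 0 0.1 0 0.4;0 0 0 0 0.4'; python3 -m inch '0 0 0 0 0.65;0 0 0 0 0.65;0 0 0 0 0.65'; python3 -m inch '0 0 -1 0 0.65;0 0 -3 0 0.65;0 0 -4 0 0.7;0 0 -4 0 1;0 0 0 0 1' 
python3 - <<'E'
from h import *
for c in ["wrist","top"]:
    q,d,P=cam(c)
    for n in ["jar_green","jar_amber"]:
        r=pts(n,c,P,d)
        if r: X=r[2];zt=np.percentile(X[:,2],97);T=X[X[:,2]>zt-.006];print(c,n,r[:2],zt,(T.max(0)+T.min(0))/2)
    m=(abs(P[...,0]-.545)<.12)&(abs(P[...,1]+.1)<.12)&(P[...,2]>.025)&(P[...,2]<.045)
    print(cv2.minAreaRect(P[m][:,:2].astype(np.float32)*1000))
s=state();R=Rn.from_quat(s["tcp_rot"]).as_matrix();go([.373,.294,.2],s["position"],R)
E
```

```text
t: 7.75
position: [0.5975, -0.1483, 0.0839]
tcp_rot: [0.981, 0.194, 0.0, 0.0]
force: [-0.0, -0.2, -0.4]
opening: 0.048
gripper_force: 19.9
t: 8.0
position: [0.5973, -0.1483, 0.0836]
tcp_rot: [0.981, 0.194, 0.0, 0.0]
force: [-0.1, -0.3, -0.0]
opening: 0.0609
gripper_force: 0.0
t: 8.42
position: [0.6011, -0.1495, 0.2153]
tcp_rot: [0.981, 0.194, 0.008, 0.005]
force: [0.2, 0.4, 2.0]
opening: 0.0759
gripper_force: 0.0
wrist jar_green (0.8, [245.9, 191.5]) 0.09276951636976231 [ 0.59512304 -0.14530829  0.09054315]
wrist jar_amber (0.43, [205.4, 201.8]) 0.12588168212455456 [ 0.55873683 -0.09901028  0.18103726]
((545.1585693359375, -98.45988464355469), (152.12002563476562, 187.7491912841797), 77.53340148925781)
top jar_green (0.65, [299.8, 191.4]) 0.09476747249450963 [ 0.58279946 -0.15123687  0.09272739]
top jar_amber (0.77, [137.6, 263.4]) 0.08780626600560375 [0.37237725 0.29389011 0.08688205]
((544.2765502929688, -99.50443267822266), (151.93801879882812, 187.79725646972656), 77.35134887695312)
 cm tool shift [ -3.85 -49.36   0.25]
```

```bash
python3 -m inch '-0.3 -3.8 0 0 0.9;-0.3 -3.8 0 0 0.9;-0.3 -3.8 0 0 0.9;-0.3 -3.8 0 0 0.9;-0.3 -3.8 0 0 0.9' >/dev/null; python3 -m inch '-0.3 -3.8 0 0 0.9;-0.3 -3.8 0 0 0.9;-0.3 -3.8 0 0 0.9;-0.3 -3.8 0 0 0.9;-0.3 -3.8 0 0 0.9' >/dev/null; python3 -m inch '-0.3 -3.8 0.5 0 0.8;-0.3 -3.8 0.5 0 0.8;-0.3 -3.8 1 0 0.8;0 0 1 0 0.8;0 0 0 0 0.8'
python3 - <<'E'
from h import *
q,d,P=cam("wrist")
s=state();R=Rn.from_quat(s["tcp_rot"]).as_matrix();print(s["position"])
r=pts("jar_amber","wrist",P,d)
if r: X=r[2];zt=np.percentile(X[:,2],97);T=X[X[:,2]>zt-.006];print(r[:2],zt,(T.max(0)+T.min(0))/2)
go([.373,.294,.074],s["position"],R)
E
```

```text
t: 9.97
position: [0.3705, 0.2941, 0.1694]
tcp_rot: [0.981, 0.196, -0.003, 0.002]
force: [-0.6, -0.3, 0.0]
opening: 0.0751
gripper_force: 0.0
[0.37177573 0.29324402 0.17058713]
(0.59, [253.7, 188.7]) 0.08583455853827425 [0.37373766 0.29652044 0.08329786]
 cm tool shift [ 0.2  -0.04  9.66]
```

```bash
python3 -m inch '0.2 -0.1 3 0 0.8;0 0 3 0 0.8;0 0 2.5 0 0.8;0 0 1 0 0.8;0 0 0 0 0.8' 20; python3 -m inch '0 0 0 0 0.4;0 0 0 0 0.4;0 0 0 0 0.4;0 0 0 0 0.4;0 0 0 0 0.4'; python3 -m inch '0 0 0 0 0.4;0 0 0 0 0.4;0 0 0 0 0.4;0 0 0 0 0.4'
python3 - <<'E'
from h import *
s=state();R=Rn.from_quat(s["tcp_rot"]).as_matrix();go([.4931,-.0500,.2],s["position"],R)
E
```

```text
t: 10.48
position: [0.3739, 0.2932, 0.0756]
tcp_rot: [0.981, 0.192, -0.003, 0.001]
force: [-0.4, -0.1, 0.3]
opening: 0.0752
gripper_force: 0.0
t: 10.9
position: [0.3756, 0.2961, 0.0797]
tcp_rot: [0.981, 0.194, 0.001, -0.0]
force: [0.0, 0.4, 2.8]
opening: 0.0476
gripper_force: 20.0
t: 11.23
position: [0.3757, 0.2962, 0.0797]
tcp_rot: [0.981, 0.194, 0.001, -0.0]
force: [0.2, 1.4, 5.1]
opening: 0.0474
gripper_force: 20.0
 cm tool shift [ -2.27  36.48 -12.04]
```

```bash
python3 -m inch '0 0 -2 0 0.4;0 0 -3.5 0 0.4;0 0 -3.5 0 0.4;0 1 -3 0 0.4;-0.2 3 0 0 0.4' >/dev/null; python3 -m inch '-0.2 3.8 0 0 0.4;-0.3 3.8 0 0 0.4;-0.3 3.8 0 0 0.4;-0.3 3.8 0 0 0.4;-0.3 3.8 0 0 0.4';python3 -m inch '-0.3 3.8 0 0 0.4;-0.2 3.8 0 0 0.4;-0.2 3.8 0 0 0.4;0 2.1 0 0 0.4;0 0 0 0 0.4'; python3 -m inch '0 0 0 0 0.4'
python3 - <<'E'
from h import *
q,d,P=cam("wrist");cv2.imwrite("pics/e.png",q[:,:,::-1])
s=state();R=Rn.from_quat(s["tcp_rot"]).as_matrix();print(s["position"])
r=pts("jar_amber","wrist",P,d)
if r: print(r[:2],np.percentile(r[2],[2,98],axis=0))
m=(abs(P[...,0]-.545)<.12)&(abs(P[...,1]+.1)<.12)&(P[...,2]>.025)&(P[...,2]<.045)
print(cv2.minAreaRect(P[m][:,:2].astype(np.float32)*1000))
go([.4931,-.0500,.0867],s["position"],R)
E
```

```text
t: 12.07
position: [0.447, 0.0751, 0.1976]
tcp_rot: [0.981, 0.194, -0.001, -0.0]
force: [0.3, 0.7, -1.5]
opening: 0.0474
gripper_force: 20.0
t: 12.48
position: [0.4927, -0.0546, 0.1969]
tcp_rot: [0.982, 0.191, -0.001, 0.001]
force: [-0.1, 1.3, -0.9]
opening: 0.0474
gripper_force: 20.0
t: 12.57
position: [0.4918, -0.0513, 0.1972]
tcp_rot: [0.981, 0.193, -0.001, -0.001]
force: [-0.7, 0.2, -0.4]
opening: 0.0474
gripper_force: 20.0
[ 0.49164823 -0.05033842  0.19743566]
(0.92, [253.4, 227.2]) [[ 0.4706041  -0.07240984  0.12831896]
 [ 0.5134549  -0.02916225  0.20337119]]
((544.93994140625, -98.59413146972656), (152.2279815673828, 187.3754425048828), 77.57872009277344)
 cm tool shift [ 0.16  0.04 11.07]
```

View pics/e.png

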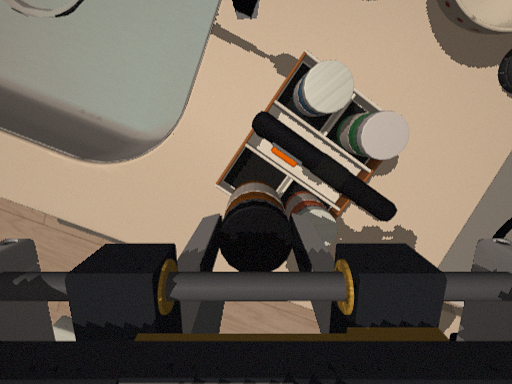

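The wrist view shows the green jar seated at (375,135) and the amber jar in the grip at (255,225) over the left cell. The red jar's lid at (315,225) is close to the right finger, but by the geometry it should clear.

```bash
python3 -m inch '0.1 0 3 0 0.4;0 0 3 0 0.4;0 0 1.5 0 0.4;0 0 0.7 0 0.4;0 0 0 0 0.4' ; python3 -m inch '0 0 1 0 0.4;0 0 0.8 0 0.4;0 0 0.5 0 0.4;0 0 0.3 0 0.4;0 0 0 0 0.4'; python3 -m inch '0 0 0.1 0 0.4;0 0 0.1 0 0.4;0 0 0 0 0.4'
```

```text
t: 13.08
position: [0.4915, -0.0487, 0.1143]
tcp_rot: [0.981, 0.195, -0.002, -0.001]
force: [-0.9, 0.0, 0.0]
opening: 0.0476
gripper_force: 20.0
t: 13.5
position: [0.4928, -0.0504, 0.0897]
tcp_rot: [0.981, 0.194, -0.0, -0.0]
force: [-1.1, 0.4, -1.3]
opening: 0.0476
gripper_force: 20.0
t: 13.75
position: [0.4933, -0.0505, 0.0885]
tcp_rot: [0.981, 0.194, 0.0, 0.0]
force: [0.4, 0.4, -0.5]
opening: 0.0475
gripper_force: 20.0
```

```bash
python3 -m inch '0 0 0.1 0 0.4;0 0 0.1 0 0.4;0 0 0 0 0.4'; python3 -m inch '0 0 0 0 0.64;0 0 0 0 0.64;0 0 0 0 0.64;0 0 0 0 0.64'; python3 -m inch '0 0 -1 0 0.64;0 0 -3 0 0.64;0 0 -4 0 0.64;0 0 -3 -5 0.64;1 0 0 -7 0.6'; python3 -m inch '0 0 0 -7 0.6;0 0 0 -7 0.6;0 0 0 -7 0.6;0 0 0 -7 0.6;0 0 0 -7 0.6';python3 -m inch '0 0 0 -7 0.6;0 0 0 -1 0.6;0 0 0 0 0.6'
python3 - <<'E'
from h import *
for c in ["wrist","top"]:
    q,d,P=cam(c)
    if c=="wrist": cv2.imwrite("pics/f.png",q[:,:,::-1])
    else: cv2.imwrite("pics/g.png",cv2.resize(q[130:260,220:360,::-1],(560,520)))
    for n in ["jar_green","jar_amber","jar_red","jar_blue"]:
        r=pts(n,c,P,d)
        if r: X=r[2];zt=np.percentile(X[:,2],97);T=X[X[:,2]>zt-.006];print(c,n,r[:2],zt.round(4),((T.max(0)+T.min(0))/2).round(4))
    m=(abs(P[...,0]-.545)<.12)&(abs(P[...,1]+.1)<.12)
    for lo,hi in [(.025,.045),(.115,.14)]:
        k=m&(P[...,2]>lo)&(P[...,2]<hi); print(cv2.minAreaRect(P[k][:,:2].astype(np.float32)*1000),np.percentile(P[k][:,2],90))
s=state();R=Rn.from_quat(s["tcp_rot"]).as_matrix();print(s["position"],np.degrees(np.arctan2(R[1,0],R[0,0])))
E
```

```text
t: 14.0
position: [0.4935, -0.0505, 0.0868]
tcp_rot: [0.981, 0.194, 0.0, 0.0]
force: [0.6, -0.1, 1.7]
opening: 0.0477
gripper_force: 20.0
t: 14.33
position: [0.4931, -0.0504, 0.0862]
tcp_rot: [0.981, 0.194, -0.0, 0.0]
force: [-0.0, 0.8, 0.3]
opening: 0.0602
gripper_force: 0.0
t: 14.75
position: [0.505, -0.047, 0.2056]
tcp_rot: [0.955, 0.297, 0.006, 0.004]
force: [1.1, -0.8, 0.8]
opening: 0.0575
gripper_force: 0.0
t: 15.17
position: [0.5022, -0.0458, 0.1972]
tcp_rot: [0.821, 0.571, 0.0, 0.0]
force: [0.1, -0.1, 0.3]
opening: 0.0563
gripper_force: 0.0
t: 15.42
position: [0.5022, -0.0458, 0.1969]
tcp_rot: [0.781, 0.624, 0.0, 0.0]
force: [-0.1, -0.3, 0.0]
opening: 0.0565
gripper_force: 0.0
wrist jar_green (0.95, [344.7, 234.8]) 0.0921 [ 0.5719 -0.0808  0.1839]
wrist jar_amber (0.65, [245.1, 192.3]) 0.0927 [ 0.4915 -0.0502  0.0903]
wrist jar_red (0.79, [248.7, 246.8]) 0.0927 [ 0.4845 -0.0758  0.1883]
wrist jar_blue (0.68, [358.4, 191.9]) 0.0928 [ 0.6144 -0.0751  0.0903]
((545.105224609375, -98.66400909423828), (152.21343994140625, 187.9385223388672), 77.52842712402344) 0.0386245394251066
((542.0966186523438, -97.16988372802734), (156.31869506835938, 26.21840476989746), 77.13599395751953) 0.12586781025707566
((536.4754028320312, -137.634765625), (74.8228988647461, 188.54673767089844), 77.40025329589844) 0.03824193199961823
((529.4091186523438, -167.91293334960938), (17.152231216430664, 19.134723663330078), 72.52510070800781) 0.1285758578543854
[ 0.50201353 -0.04582669  0.19623229] 77.31590039271455
```

View pics/f.png

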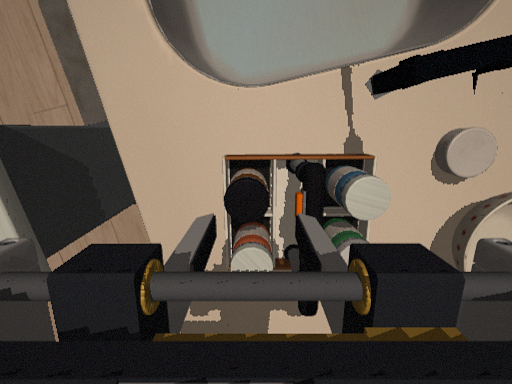

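The wrist view shows all four jars seated: amber (245,192), blue (358,192), red (250,250) and green (345,235). The orange button is at (299,203). Now I place the fingers over the bar at the button.

```bash
python3 -m inch '-0.1 2 0 0 0.5;-0.2 2 1 0 0.5;0 1.2 1 0 0.5;0 0 1 0 0.5;0 0 0 0 0.5'; python3 -m inch '0 0 0 0 0.5;0 0 0 0 0.5'
python3 - <<'E'
from h import *
q,d,P=cam("wrist")
s=state();R=Rn.from_quat(s["tcp_rot"]).as_matrix();print(s["opening"],s["position"],np.degrees(np.arctan2(R[1,0],R[0,0])))
v=P[(q[...,0]>170)&(q[...,1]<110)&(q[...,2]<50)&(P[...,2]>.1)&(P[...,2]<.13)]
print("button",len(v),v.mean(0) if len(v) else 0)
go([.5517,-.0606,.117],s["position"],R)
E
```

```text
t: 16.33
position: [0.5506, -0.0599, 0.1631]
tcp_rot: [0.781, 0.625, -0.002, -0.002]
force: [-0.8, 0.3, -0.5]
opening: 0.0467
gripper_force: 0.0
t: 16.5
position: [0.5516, -0.0599, 0.1667]
tcp_rot: [0.781, 0.625, 0.0, 0.0]
force: [-0.9, -0.6, 0.1]
opening: 0.047
gripper_force: 0.0
0.04694134280124984 [ 0.55186584 -0.05996695  0.1671727 ] 77.34378774740823
button 146 [ 0.54094309 -0.05713326  0.12244361]
 cm tool shift [-0.07 -0.01  5.02]
```

```bash
python3 -m inch '0 0 2 0 0.5;0 0 1.5 0 0.5;0 0 1 0 0.5;0 0 0.4 0 0.5;0 0 0 0 0.5' 20; python3 -m inch '0 0 0 0 0.1;0 0 0 0 0.1;0 0 0 0 0.1;0 0 0 0 0.1;0 0 0 0 0.1'; python3 -m inch '0 0 0 0 0.1;0 0 0 0 0.1;0 0 0 0 0.1'
```

```text
t: 16.97
position: [0.5514, -0.0599, 0.1166]
tcp_rot: [0.781, 0.625, -0.0, -0.001]
force: [-0.1, 0.2, 0.6]
opening: 0.0468
gripper_force: 0.0
t: 17.38
position: [0.5534, -0.0603, 0.1183]
tcp_rot: [0.781, 0.625, 0.001, 0.001]
force: [2.5, 1.3, 2.5]
opening: 0.0196
gripper_force: 20.0
t: 17.63
position: [0.5534, -0.0603, 0.1183]
tcp_rot: [0.781, 0.625, 0.001, 0.001]
force: [3.5, 0.5, 2.1]
opening: 0.0198
gripper_force: 20.0
```

Opening is about 20 mm, so the button is fully in. Pulling up.

```bash
python3 -m inch '0 0 -0.5 0 0.1;0 0 -1 0 0.1;0 0 -1 0 0.1;0 0 -1 0 0.1;0 0 -1 0 0.1'; python3 -m inch '0 0 -1 0 0.1;0 0 -1 0 0.1;0 0 -0.5 0 0.1;0 0 0 0 0.1;0 0 0 0 0.1'; python3 -m inch '0 0 -0.3 0 0.1;0 0 0 0 0.1;0 0 0 0 0.1'
```

```text
t: 18.05
position: [0.5512, -0.06, 0.163]
tcp_rot: [0.781, 0.625, -0.001, -0.001]
force: [0.4, -0.2, -2.3]
opening: 0.0198
gripper_force: 20.0
t: 18.47
position: [0.5518, -0.0601, 0.1876]
tcp_rot: [0.781, 0.625, -0.0, -0.0]
force: [-2.0, 0.1, -1.1]
opening: 0.0201
gripper_force: 20.0
t: 18.72
position: [0.5518, -0.06, 0.1899]
tcp_rot: [0.781, 0.625, -0.0, -0.0]
force: [-1.7, 1.4, -0.3]
opening: 0.0199
gripper_force: 20.0
```

```bash
python3 -m inch '0 0 -0.4 0 0.1;0 0 -0.2 0 0.1;0 0 0 0 0.1;0 0 0 0 0.1'; python3 -m inch '0 0 -0.2 0 0.1;0 0 0 0 0.1;0 0 0 0 0.1'; python3 -m inch '0 0 -0.1 0 0.1;0 0 0 0 0.1;0 0 0 0 0.1'
```

```text
t: 19.05
position: [0.5519, -0.0601, 0.1965]
tcp_rot: [0.781, 0.625, -0.0, -0.0]
force: [-2.3, 1.0, -1.0]
opening: 0.0195
gripper_force: 20.0
t: 19.3
position: [0.552, -0.0601, 0.1983]
tcp_rot: [0.781, 0.625, -0.0, -0.0]
force: [-1.6, 1.3, -1.6]
opening: 0.0199
gripper_force: 20.0
t: 19.55
position: [0.552, -0.0602, 0.1984]
tcp_rot: [0.781, 0.625, -0.0, -0.0]
force: [-1.7, -0.2, -6.1]
opening: 0.0198
gripper_force: 20.0
```

The force jump to 6 N shows the end of travel, an 80 mm rise. Releasing.

```bash
python3 -m inch '0 0 0 0 0.45;0 0 0 0 0.45;0 0 0 0 0.45;0 0 0 0 0.45;0 0 0 0 0.45'
python3 - <<'E'
from h import *
q,d,P=cam("wrist");cv2.imwrite("pics/i.png",q[:,:,::-1])
p2,d2,P2=cam("side")
for X in (P,P2):
    m=(abs(X[...,0]-.545)<.12)&(abs(X[...,1]+.1)<.12)&(X[...,2]>.165)&(X[...,2]<.215)
    if X is P: m&=(np.mgrid[:384,:512][0]<230)
    k=X[m];print(len(k),k[:,2].max() if len(k) else 0,np.percentile(k[:,2],[50,90]) if len(k) else 0)
k=(q[...,0]>170)&(q[...,1]<110)&(q[...,2]<50)&(P[...,2]>.17)&(P[...,2]<.22)
v=P[k];a=np.radians(-12.5);e=np.array([np.cos(a),np.sin(a)])
print("button x rel",len(v),np.percentile((v[:,:2]-[.545,-.0985])@e,[2,50,98]))
m=(abs(P[...,0]-.545)<.12)&(abs(P[...,1]+.1)<.12)&(P[...,2]>.025)&(P[...,2]<.045)
print(cv2.minAreaRect(P[m][:,:2].astype(np.float32)*1000))
E
```

```text
t: 19.97
position: [0.553, -0.0604, 0.2008]
tcp_rot: [0.781, 0.625, 0.001, 0.001]
force: [0.3, -0.2, -0.1]
opening: 0.0426
gripper_force: 0.0
2463 0.2136139773220207 [0.20207763 0.20436336]
438 0.2144913870551124 [0.20196286 0.20581366]
button x rel 241 [-0.01405385 -0.011853   -0.00981736]
((546.0340576171875, -98.26548767089844), (151.82763671875, 187.88331604003906), 76.39314270019531)
```

View pics/i.png

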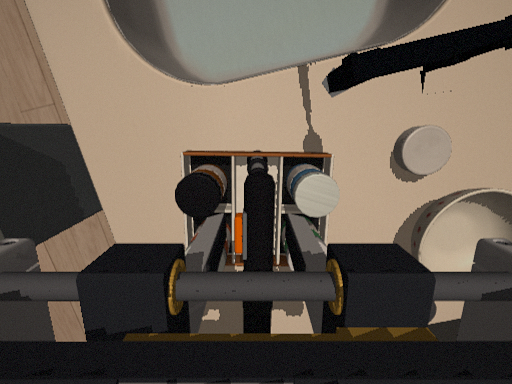

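The wrist view shows the orange button standing proud again at (238,235), at the same offset as before the press. The bar is about 79 mm higher. The handle is locked at the second stop, so I move along the bar to its middle.

```bash
python3 -m inch '-1 0.05 0 0 0.5;-1 0.05 0.2 0 0.5;-1 0.05 0.2 0 0.5;-0.8 0 0 0 0.5;0 0 0 0 0.5' 50; python3 -m inch '0 0 0 0 0.5;0 0 0 0 0.05;0 0 0 0 0.05;0 0 0 0 0.05;0 0 0 0 0.05'; python3 -m inch '0 0 0 0 0.05;0 0 0 0 0.05;0 0 0 0 0.05;0 0 0 0 0.05'
```

```text
t: 20.48
position: [0.5446, -0.0997, 0.1948]
tcp_rot: [0.782, 0.624, -0.001, -0.0]
force: [0.2, 0.6, 0.5]
opening: 0.0469
gripper_force: 0.0
t: 20.9
position: [0.5453, -0.0972, 0.1954]
tcp_rot: [0.781, 0.625, 0.0, 0.0]
force: [-0.6, 0.9, -0.7]
opening: 0.0241
gripper_force: 0.0
t: 21.23
position: [0.5458, -0.0973, 0.1954]
tcp_rot: [0.781, 0.625, 0.001, 0.0]
force: [3.3, 0.7, -0.6]
opening: 0.0195
gripper_force: 50.0
```

Firmly held. Lifting gently.

```bash
python3 -m inch '0 0 -0.2 0 0.05;0 0 -0.4 0 0.05;0 0 -0.6 0 0.05;0 0 -0.8 0 0.05;0 0 -0.8 0 0.05' 55; python3 -m inch '0 0 -0.8 0 0.05;0 0 -0.8 0 0.05;0 0 -0.8 0 0.05;0 0 -0.8 0 0.05;0 0 -0.8 0 0.05';python3 -m inch '0 0 -0.8 0 0.05;0 0 -0.5 0 0.05;0 0 -0.3 0 0.05;0 0 0 0 0.05;0 0 0 0 0.05';python3 -m inch '0 0 0 0 0.05;0 0 0 0 0.05;0 0 0 0 0.05;0 0 0 0 0.05;0 0 0 0 0.05'
python3 - <<'E'
from h import *
q,d,P=cam("side");cv2.imwrite("pics/j.png",cv2.resize(q[120:330,130:380,::-1],(750,630*1))[:600])
for n in ["caddy","jar_green","jar_amber","jar_red","jar_blue"]:
    r=pts(n,"side",P,d)
    if r: print(n,r[:2],np.percentile(r[2],[3,97],axis=0).round(3).tolist())
E
```

```text
t: 21.65
position: [0.5441, -0.0974, 0.2221]
tcp_rot: [0.781, 0.625, -0.001, -0.002]
force: [-0.4, -0.4, -7.7]
opening: 0.0195
gripper_force: 54.9
t: 22.07
position: [0.5452, -0.0975, 0.2643]
tcp_rot: [0.781, 0.625, 0.0, 0.0]
force: [-1.3, -0.3, -7.9]
opening: 0.0196
gripper_force: 54.9
t: 22.48
position: [0.5452, -0.0976, 0.2791]
tcp_rot: [0.781, 0.625, -0.0, -0.0]
force: [-0.2, 0.1, -8.5]
opening: 0.0198
gripper_force: 54.9
t: 22.9
position: [0.5452, -0.0975, 0.279]
tcp_rot: [0.781, 0.625, -0.0, -0.0]
force: [0.2, -0.8, -8.8]
opening: 0.0194
gripper_force: 54.9
caddy (0.74, [237.0, 217.0]) [[0.447, -0.189, 0.087], [0.64, -0.026, 0.287]]
jar_green (0.84, [255.6, 215.8]) [[0.57, -0.172, 0.107], [0.613, -0.134, 0.175]]
jar_amber (0.83, [221.2, 186.6]) [[0.471, -0.165, 0.103], [0.525, -0.033, 0.223]]
jar_red (0.73, [213.3, 208.4]) [[0.454, -0.15, 0.104], [0.501, -0.087, 0.175]]
jar_blue (0.88, [264.9, 196.0]) [[0.595, -0.101, 0.103], [0.636, -0.063, 0.175]]
```

View pics/j.png

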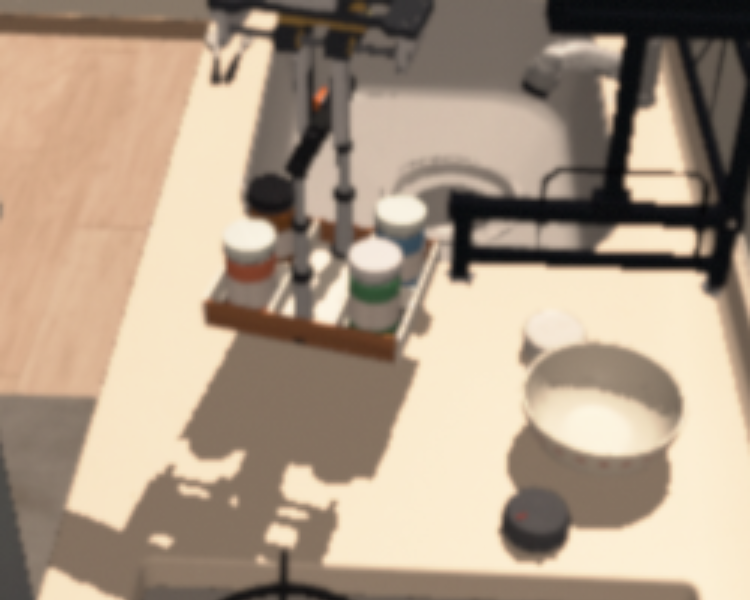

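The side crop shows the caddy lifted level at about (310,290), roughly 82 mm up, with all four jars standing in it. The tin (552,340) and timer (537,520) have not moved.

```bash
python3 -c "
from station import *
print(sign_off())"
```

```text
the job is handed in; nothing more can be done
None
```

The job is handed in, with no verdict returned: both jars are in their cells, the handle is locked at the second stop, and the caddy is held level about 8 cm up with all four jars in it; the tin and timer were not touched.

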